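Seat a bracket in the free corner of a clamping fixture and hold it

TASK

Pick up the loose T-shaped metal bracket from the bench and set it flat on the grey two-station fixture, in whichever of its two rear corners is empty, long side along the long rear fence. Press it firmly into that corner so that it touches the rear fence and the end fence at once, and finish while still gripping it and pressing it against both, so that the clamp can be tightened on it. Leave the bracket that is already clamped, the spanner, the parts box and the marker pen alone.

Things in the scene. Friction and masses are not known exactly. Their poses are not given: they have to be found in the camera images.
- bracket: The loose bracket, milled aluminium, about 0.19 kg, an upside-down T standing on the bench left of the fixture. Base 60 (its x) x 72 (its y) x 12 mm high; on it, centred, an upright rib along y, 12 mm thick in x, 56 mm long (44 mm above 46 mm height); top 52 mm above the underside. Grip across the rib. Origin: centre of the underside, z up. A half turn gives the same shape.
- fixture: Grey plate 140 (its x) x 252 (its y) x 10 mm, fixed flat on the bench. Origin: centre of its underside; x points to its rear (away from the robot), y to its left, turned a little about z. Three steel fences on it form a left and a right rear corner. A bracket fully home has its origin at x = -16, y = +72 (left) or -72 (right), z = 10 mm here, and its y along the fixture's y.
- rear_fence: Long steel bar 12 x 208 x 10 mm on the plate, serving both corners; fixed. Origin and axes are the fixture's. Its inner face looks to -x and lies at x = +14 mm, from y = -104 to +104 mm; its top is 20 mm above the bench, 2 mm lower than the top of a seated bracket's base. Fences and plate are ground and oiled: friction about 0.2.
- left_fence: Short steel end fence 54 x 12 x 10 mm of the left corner; fixed. Origin and axes coincide with the fixture's. Its inner face looks to -y and lies at y = +108 mm, from x = -46 to +8 mm. Top 20 mm above the bench.
- right_fence: Short steel end fence 54 x 12 x 10 mm of the right corner; fixed. Origin and axes coincide with the fixture's. Its inner face looks to +y and lies at y = -108 mm, from x = -46 to +8 mm. Top 20 mm above the bench.
- left_corner (a point): Point on the plate's top where the inner faces of the rear and left fences would meet: fixture x = +14, y = +108, z = 10 mm.
- right_corner (a point): Point on the plate's top where the inner faces of the rear and right fences would meet: fixture x = +14, y = -108, z = 10 mm.
- loaded_station: A second bracket of the same shape, already seated in one of the two corners, with the steel strap clamp that holds it; fixed, leave alone. Origin: centre of that bracket's underside: fixture y = +72 mm when the left corner is taken, -72 mm when the right one is. Axes as the fixture's.
- open_clamp: The slack strap clamp of the empty corner; fixed. Origin: centre of the empty seat on the plate's top (where the underside centre of the new bracket comes), axes as the fixture's. The clamp stands behind the rear fence: stud 50 mm from this origin in +x, 42 mm tall; strap 60 x 22 mm swung aside, parallel to the fence. Nothing of it is nearer than 38 mm in x.
- spanner: Steel open-ended spanner 130 mm long, loose on the bench behind the fixture. Origin: about the middle of its underside. Leave alone.
- parts_box: Clear plastic parts box 68 x 89 x 28 mm, loose, behind the fixture on the right. Origin: centre of its underside. Leave alone.
- marker: Red marker pen with black cap, 12 x 122 x 12 mm, loose, lying near the bench's front edge before the fixture's left half. Origin: centre of its underside. Leave alone.
Mind the look-alikes: they are no part of the job. What is shaped like the bracket but green or yellow is not meant.

How it is judged (in metres and radians):
At the end, for the whole second after the job is handed in: The bracket lies flat in the empty corner, within 5 mm of the nominal seat in x and y and 2.5 mm in height, level and square within 0.03 rad, at rest, pressed against the rear fence and that corner's end fence by over 1.5 N each at once, with over 2 N between fingers and bracket (x of bracket in the frame of fixture between -0.021 and -0.011 m and z of bracket in the frame of fixture between 0.0075 and 0.0125 m and contact force between bracket and rear_fence above 1.5 N and ((y of bracket in the frame of fixture between 0.067 and 0.077 m and contact force between bracket and left_fence above 1.5 N) or (y of bracket in the frame of fixture between -0.077 and -0.067 m and contact force between bracket and right_fence above 1.5 N)) and angle between the y axis of bracket and the y axis of fixture, either way round below 0.03 rad and angle between bracket's own z axis and vertical below 0.03 rad and contact force between bracket and the fingers above 2 N and linear speed of bracket below 0.01 m/s); the arm keeps its last pose, push and grip.
It fails at once if the bracket that is already clamped, or its clamp, is struck or pushed (more than 3 N) (contact force between loaded_station and anything else above 3 N).
It fails at once if the spanner is moved by more than 15 mm (distance of spanner from where it was at the start of the episode above 0.015 m).
It fails at once if the parts box is moved by more than 15 mm (distance of parts_box from where it was at the start of the episode above 0.015 m).
It fails at once if the marker pen is moved by more than 15 mm (distance of marker from where it was at the start of the episode above 0.015 m).
It also fails if it takes over 45 s, if anything falls off the work surface, if the arm or the gripper's body presses on something with over 40 N, if the wrist force passes 120 N, or if a joint passes its speed limit or range.

ROBOT

A 6-joint arm with a two-finger parallel gripper is mounted at the origin on a cart in front of the work surface, level with it; the furniture and walls round the work are solid. World frame = base frame: x ahead of the robot, y to its left, z up, the work surface at z = 0. Lengths are in mm, angles in rad, forces in N, time in s.
With the tool pointing down it reaches from about 300 to 775 mm from the base axis. Payload 14.6 kg.
Tool frame: the origin (TCP) lies between the finger pads; the fingertips stand 19 mm ahead of it and the grasp point (between the pads) is the TCP; z points along the fingers, y is the line along which they close (so a half turn about z gives the same grasp; the last joint's range is limited). The gripper opens to 94 mm and grips with 3 to 60 N. Pads are 16 mm wide; open, the fingers measure 119 mm over their backs; the gripper's body (75 mm by 177 mm) begins 78 mm behind the grasp point.
Start: joints at [1.062, 0.3, 1.521, -0, 1.321, -0.067], TCP at [235.158, 497.182, 224.446] pointing down, gripper open.
Joint ranges: [-3.03, 3.03], [-0.79, 2.21], [0.23, 2.52], [-1.04, 4.18], [0, 3.07], [-2.55, 2.55]. Speed limits (rad/s): [2.22, 2.22, 2.57, 3.14, 3.14, 3.14].

INTERFACE

Orientations are given as [roll, pitch, yaw] about the fixed x, y, z axes, in that order (R = Rz(yaw) Ry(pitch) Rx(roll)).
In Python, from cell import monitor, imaging, job, find_in, trace gives the robot as it stands. The module is installed in compiled form; this text tells all that it offers.
- The arm moves only by the tool arm_command, never from a script. Its argument "steps" is a list of rows, each a list of 5 numbers: the opening, from 0 (shut) to 1 (fully open), then the shift along the tool's x, y, z in mm, then the turn about the tool's z in degrees. In form: [[gripper, dx, dy, dz, turn], ...]. A call has 1 to 20 rows; each row is the pose to reach, as a shift and turn from the pose commanded when the call began, along the tool's axes at that moment; what a row does not reach only later rows make up. A row lasts 1/8 s, in which the tool goes at most 62.5 mm and 10.7 degrees, less where a joint would pass 70% of its speed; a pose out of reach is approached as far as the arm can. A call with a gripper value outside its range is refused whole. The fingers move at their own pace and stop on an object; "force" is the grip in N (left out, the last holds). Time passes only in rows, so rows that repeat a pose let the fingers close. It gives the time, the measured TCP pose, the force, the opening and the grip force at its end, in the units of the state.
- monitor.read_state(): the state, without advancing time (a new reading comes with each control period).
- imaging.camera(name): name is "side" or "top"; returns a dict with "img" (400x640x3 uint8, red, green, blue), "mtx" (3x3 intrinsics, pixels), "D" ([k1, k2, p1, p2, k3] as OpenCV has them; the pictures are not rectified), "view" (4x4, takes a point from world to camera coordinates). Camera axes: x right, y down, z forward; pixel columns grow to the right and rows downward; lengths in mm; the calibration is good to about 2 mm. A picture is of the moment at which its call begins. There is no depth.
- job.sign_off(): hands the job in; it is judged then, once.
Trained networks look in a picture, given as the dict that the camera call returned (one of the last four; its "shot" number tells which), for a name from the list of things; names that differ only in an ending like _2 or _b are one class to them, and where a whole thing is asked for, a point or a joint stands for the part that bears it (a point fixed in the world has none). Each returns a list of dicts, best first, with "p" (0 to 1); they miss things now and then, are a little off and sometimes report something else, mostly with a low value. They report only what shows in the picture. A call takes as long as a camera call. They do not tell look-alikes from the thing itself.
- find_in(picture, target): "rect" ([centre column, centre row, width, height] in pixels, round what is visible of it).
- trace(picture, target): "region" (400x640 bool, what is visible of it) and "rect" ([centre column, centre row, width, height] in pixels, round what is visible of it).
The state is a dict: "clock": time; "joints": joint angles; "qd": joint speeds; "effort": joint torques, N m; "eef_pos": TCP position; "eef_rot": TCP orientation; "wrist_force": force on the tool from outside, world axes, zero at the start; "moment": the same for the moment, N m; "finger_gap": finger opening in mm; "finger_force": force on a finger pad.
Only numpy, scipy, OpenCV 4.12 (cv2) and the standard library are available. Lean on these libraries where they do the work, as an engineer would, in place of code of your own. Each camera call takes 0.05 s, during which the arm holds its last target. There are 200 camera calls.

## Working session

There is one attempt and no reset: what is moved stays moved. The work goes in short steps, Python scripts to look and compute and a tool call to move; the robot and the scene stay as the last step left them, time stands still between calls to the robot, and variables do not carry over. Pictures are saved under pics/ and viewed, at most 10 in all, crops included, and the job is handed in when it is done.

Besides the shell and the picture viewer there is one more tool, called after "Request:" in YAML: its name, and indented under it one key for each argument. arm_command: Moves the arm, as the interface text tells. Its arguments: {"type":"object","properties":{"steps":{"type":"array","items":{"type":"array","items":{"type":"number"}}},"force":{"type":"number"}},"required":["steps"]}

```bash
mkdir -p pics; cat > h.py <<'E'
import numpy as np, cv2
from cell import monitor, imaging, job, find_in, trace
def ray(c,px):
    u=cv2.undistortPoints(np.array([[px]],float),np.array(c["mtx"]),np.array(c["D"]))[0,0]
    V=np.array(c["view"]);R=V[:3,:3];t=V[:3,3]
    return -R.T@t, R.T@np.array([u[0],u[1],1.])
def at_z(c,px,z):
    o,d=ray(c,px); return o+d*(z-o[2])/d[2]
def proj(c,P):
    V=np.array(c["view"]);P=np.atleast_2d(P).astype(float)
    return cv2.projectPoints(P,cv2.Rodrigues(V[:3,:3])[0],V[:3,3],np.array(c["mtx"]),np.array(c["D"]))[0][:,0]
def save(n,im): cv2.imwrite("pics/"+n,im[:,:,::-1])
E
python3 - <<'E'
from h import *
s=monitor.read_state();print({k:np.round(v,3).tolist() for k,v in s.items()})
for n in("top","side"):
    c=imaging.camera(n);save(n+"0.png",c["img"]);print(n,at_z(c,(320,200),0).round(),(-np.array(c["view"])[:3,:3].T@np.array(c["view"])[:3,3]).round())
    for t in("bracket","fixture","rear_fence","left_fence","right_fence","loaded_station","open_clamp","marker"):
        print(t,[(np.round(r["rect"]).tolist(),round(r["p"],2)) for r in find_in(c,t)])
E
```

```text
{'clock': 0.0, 'joints': [1.062, 0.3, 1.522, 0.0, 1.321, -0.067], 'qd': [0.0, 0.001, -0.002, 0.0, 0.001, 0.001], 'effort': [0.001, -53.18, -35.275, 0.071, 0.024, -0.0], 'eef_pos': [235.046, 496.986, 223.894], 'eef_rot': [-3.14, -0.0, 2.7], 'wrist_force': [0.763, -0.906, 0.491], 'moment': [0.026, -0.014, 0.015], 'finger_force': 0.0, 'finger_gap': 94.009}
top [593. 119.   0.] [ 423.   82. 1056.]
bracket [([281.0, 214.0, 27.0, 31.0], 0.8), ([235.0, 246.0, 37.0, 33.0], 0.58), ([321.0, 243.0, 27.0, 32.0], 0.55)]
fixture [([405.0, 211.0, 108.0, 58.0], 0.67)]
rear_fence [([405.0, 202.0, 86.0, 5.0], 0.75)]
left_fence [([358.0, 216.0, 14.0, 18.0], 0.63)]
right_fence [([374.0, 190.0, 28.0, 16.0], 0.65), ([452.0, 221.0, 4.0, 22.0], 0.54)]
loaded_station [([435.0, 208.0, 29.0, 46.0], 0.95)]
open_clamp [([375.0, 190.0, 23.0, 12.0], 0.8)]
marker [([314.0, 287.0, 48.0, 18.0], 0.7)]
side [647. 128.   0.] [  89. -613.  386.]
bracket [([269.0, 209.0, 34.0, 29.0], 0.7), ([275.0, 188.0, 34.0, 24.0], 0.59)]
fixture [([357.0, 248.0, 133.0, 68.0], 0.68)]
rear_fence [([362.0, 233.0, 67.0, 40.0], 0.49)]
left_fence [([313.0, 216.0, 24.0, 12.0], 0.71)]
right_fence [([383.0, 261.0, 25.0, 12.0], 0.59), ([356.0, 246.0, 130.0, 68.0], 0.56)]
loaded_station [([376.0, 244.0, 55.0, 40.0], 0.88)]
open_clamp [([344.0, 211.0, 25.0, 19.0], 0.75)]
marker [([228.0, 222.0, 39.0, 19.0], 0.48)]
```

```bash
python3 - <<'E'
from h import *
a=cv2.imread("pics/top0.png")[150:310,200:480];cv2.imwrite("pics/topc.png",cv2.resize(a,None,fx=2.85,fy=2.85,interpolation=cv2.INTER_CUBIC))
a=cv2.imread("pics/side0.png")[150:310,190:470];cv2.imwrite("pics/sidec.png",cv2.resize(a,None,fx=2.85,fy=2.85,interpolation=cv2.INTER_CUBIC))
E
```

```text
(no output)
```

View pics/topc.png

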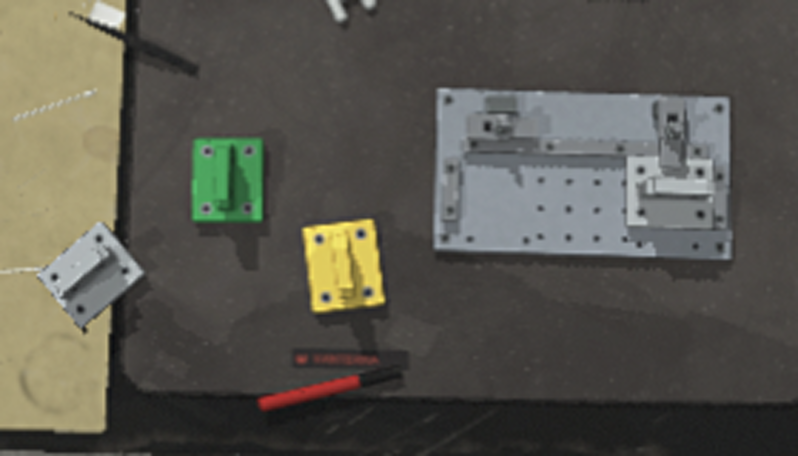

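View pics/sidec.png

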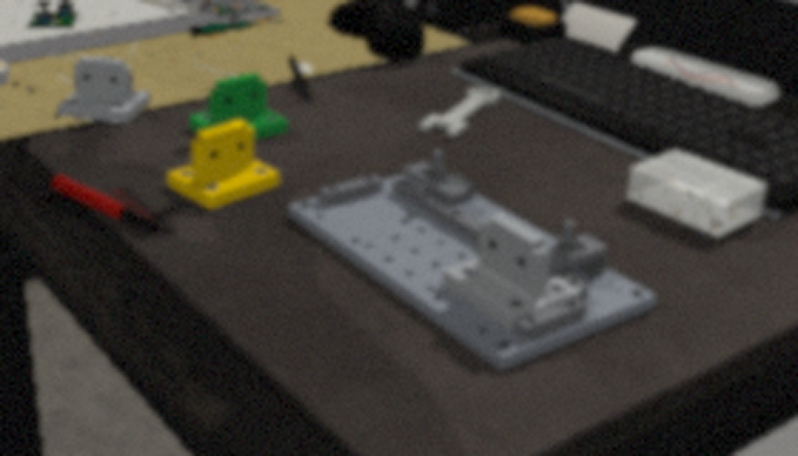

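The top crop shows three bracket-shaped things, given here in full-picture pixels: green at (281,214), yellow at (321,243) and bare grey metal at (232,246) on the mat edge. The grey one is the loose bracket, since the coloured ones are look-alikes. The right station is loaded, so the left corner is the empty one. The side view agrees, with the grey bracket at about (226,181). Next I measure it with a model fit and confirm in an enlarged overlay.

```bash
cat >> h.py <<'E'
from scipy.optimize import minimize
def box(x0,x1,y0,y1,z0,z1): return np.array([[x,y,z] for x in(x0,x1) for y in(y0,y1) for z in(z0,z1)],float)
BR=[box(-30,30,-36,36,0,12),box(-6,6,-28,28,12,46),box(-6,6,-22,22,46,52)]
def place(P,p,z=0):
    c,s=np.cos(p[2]),np.sin(p[2]);return P@np.array([[c,s,0],[-s,c,0],[0,0,1]])+[p[0],p[1],z]
def sil(c,boxes,p,z=0,S=8):
    m=np.zeros((400*4,640*4),np.uint8)
    for b in boxes:
        q=(proj(c,place(b,p,z))+.5)*4-.5
        cv2.fillConvexPoly(m,cv2.convexHull(np.round(q*16).astype(np.int32)),1,shift=4)
    return cv2.resize(m.astype(np.float32),(640,400),interpolation=cv2.INTER_AREA)
def fit(views,boxes,p0,z=0):
    f=lambda p:sum(np.abs(sil(c,boxes,p,z)-r).sum()/r.sum() for c,r in views)
    best=None
    for a in(-.3,0,.3):
        r=minimize(f,np.add(p0,[0,0,a]),method="Nelder-Mead",options=dict(initial_simplex=np.add(p0,[0,0,a])+np.array([[0,0,0],[8,0,0],[0,8,0],[0,0,.2]]),xatol=.01,fatol=1e-4))
        if best is None or r.fun<best.fun: best=r
    return best
def pick(c,t,px):
    L=[r for r in trace(c,t) if np.hypot(r["rect"][0]-px[0],r["rect"][1]-px[1])<15]
    return L[0]["region"].astype(np.float32) if L else None
E
python3 - <<'E'
from h import *
top=imaging.camera("top");b=pick(top,"bracket",(233,246));f=pick(top,"fixture",(405,211))
side=imaging.camera("side");bs=pick(side,"bracket",(226,181));fs=pick(side,"fixture",(357,248))
print([None if m is None else m.sum() for m in(b,f,bs,fs)])
p0=at_z(top,(233,246),20);p0[2]=-.9
for v in([(top,b)],[(side,bs)],[(top,b),(side,bs)]):
    if v[0][1] is not None and v[-1][1] is not None:
        r=fit(v,BR,p0);print("bracket",r.x.round(3),round(r.fun,3))
        if v[0][0] is top: pb=r.x
ys,xs=np.nonzero(f>0);cn=cv2.convexHull(np.stack([xs,ys],1).astype(np.float32))[:,0]
q=np.array([at_z(top,k,10)[:2] for k in cn],np.float32);R=cv2.minAreaRect(q);print("plate rect",R)
im=top["img"].copy();out=cv2.resize(im,None,fx=8,fy=8,interpolation=cv2.INTER_CUBIC)
for bx in BR:
    h=cv2.convexHull(((proj(top,place(bx,pb))+.5)*8).astype(np.int32));cv2.polylines(out,[h],True,(255,0,0),1)
save("brk.png",out[210*8:275*8,195*8:285*8])
fp=(R[0][0],R[0][1],0);print(f.sum())
r=minimize(lambda p:np.abs(sil(top,[box(-70,70,-126,126,0,10)],p)-(cv2.fillConvexPoly(np.zeros((400,640),np.uint8),cn.astype(np.int32),1))).sum(),fp,method="Nelder-Mead",options=dict(initial_simplex=np.add(fp,[[0,0,0],[8,0,0],[0,8,0],[0,0,.1]])))
print("fixture",r.x.round(3),r.fun)
E
```

```text
[np.float32(739.0), np.float32(4491.0), np.float32(555.0), np.float32(3134.0)]
bracket [475.398 334.029  -1.093] 0.293
bracket [475.436 338.506  -1.429] 0.164
bracket [475.522 334.681  -1.146] 0.493
plate rect ((569.3838500976562, -87.26505279541016), (252.7561492919922, 141.8008270263672), 89.43228149414062)
4491.0
fixture [ 5.69167e+02 -8.75480e+01 -1.20000e-02] 137.1875
```

View pics/brk.png

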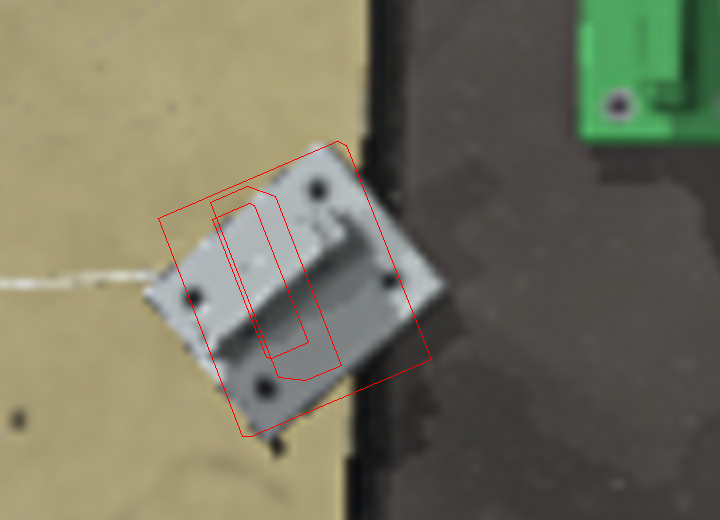

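The enlarged crop confirms the bare-metal bracket, with base corners at about (145,292), (318,145), (443,288) and (268,440) in the crop. My fit's starting yaw had the wrong sign: the rib runs up and to the right, so yaw is about +0.9. I'll refit from there.

```bash
python3 - <<'E'
from h import *
top=imaging.camera("top");b=pick(top,"bracket",(233,246))
side=imaging.camera("side");bs=pick(side,"bracket",(226,181))
p0=at_z(top,(232,246),12);p0[2]=.9
for v in([(top,b)],[(top,b),(side,bs)]):
    r=fit(v,BR,p0);print("bracket",r.x.round(3),round(r.fun,3))
pb=r.x
for k in((145,292),(318,145),(443,288),(268,440)): print(at_z(top,(k[0]/8+195-.5,k[1]/8+210-.5),12 if k[1]<290 else 6)[:2].round(1),end=" ")
def draw(c,boxes,p,s,z=0,S=6):
    for bx in boxes: cv2.polylines(s,[cv2.convexHull(((proj(c,place(bx,p,z))+.5)*S).astype(np.int32))],True,(255,0,0),1)
out=cv2.resize(top["img"],None,fx=6,fy=6,interpolation=cv2.INTER_CUBIC);draw(top,BR,pb,out)
A=out[215*6:275*6,200*6:265*6]
o2=cv2.resize(side["img"],None,fx=6,fy=6,interpolation=cv2.INTER_CUBIC);draw(side,BR,pb,o2)
B=o2[150*6:210*6,195*6:260*6]
fx=(569.2,-87.5,-.012)
o=cv2.resize(top["img"],None,fx=6,fy=6,interpolation=cv2.INTER_CUBIC)
draw(top,[box(-70,70,-126,126,0,10),box(14,26,-104,104,20,20),box(-46,8,108,120,20,20)],fx,o);C=cv2.resize(o[175*6:245*6,345*6:465*6],(780,455),interpolation=cv2.INTER_AREA)
save("fit.png",cv2.resize(np.vstack([np.hstack([A,B]),C]),(560,585),interpolation=cv2.INTER_AREA))
E
```

```text
bracket [475.95  334.413   0.724] 0.098
bracket [475.04  334.82    0.754] 0.177
[473.7 381.4] [519.5 328.3] [476.6 287.5] [429.5 340.6]
```

View pics/fit.png

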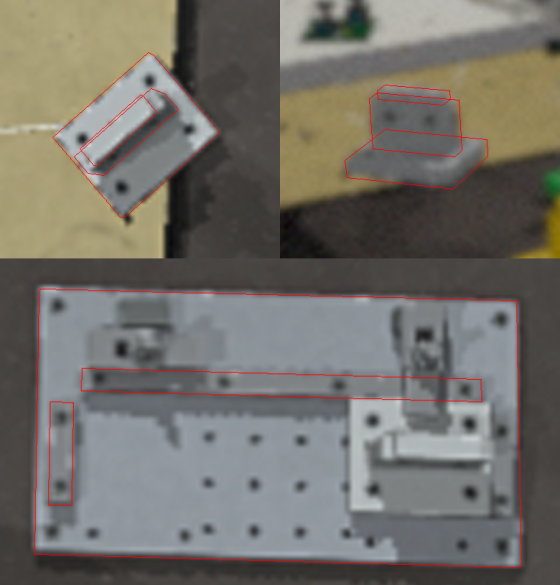

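The overlays fit in both views: bracket at about (475.3, 334.6) with yaw 0.73, fixture at (569.2, -87.5) with yaw -0.012. Now I work out the shifts.

```bash
cat >> h.py <<'E'
from scipy.spatial.transform import Rotation as Ro
def go(x,y,z,ang):
    "tool shift and turn to a TCP at x,y,z whose closing line has world angle ang (mod pi)"
    s=monitor.read_state();R=Ro.from_euler("xyz",s["eef_rot"]).as_matrix()
    a=np.arctan2(R[1,1],R[0,1]);d=(ang-a+np.pi/2)%np.pi-np.pi/2
    print("tcp",np.round(s["eef_pos"],1),"closing",round(a,3),"F",np.round(s["wrist_force"],1),"t",round(s["clock"],2),"| shift",(R.T@(np.array([x,y,z])-s["eef_pos"])).round(1),"turn",round(-np.degrees(d),1),"q",np.round(s["joints"],2))
E
python3 -c "
from h import *
go(475.3,334.6,110,.73)"
```

```text
tcp [235.2 497.2 224.4] closing 1.129 F [ 0.6 -0.6  0.6] t 1.4 | shift [-286.6  -44.3  114.4] turn 22.9 q [ 1.06  0.3   1.52 -0.    1.32 -0.07]
```

Request:
arm_command:
  steps:
    - [1, -60, -10, 10, 6]
    - [1, -120, -20, 30, 12]
    - [1, -180, -30, 60, 18]
    - [1, -240, -37, 90, 23]
    - [1, -287, -44, 114, 23]
    - [1, -287, -44, 114, 23]
    - [1, -287, -44, 114, 23]
  force: 40

```text
clock: 2.28
eef_pos: [475.7, 334.9, 110.6]
eef_rot: [-3.142, -0.0, 2.298]
wrist_force: [0.1, 0.8, 0.3]
finger_gap: 94.2
finger_force: 0.0
```

```bash
python3 -c "
from h import *
go(475.3,334.6,35,.73)
c=imaging.camera('side');save('s1.png',cv2.resize(c['img'][100:230,170:330],None,fx=4,fy=4,interpolation=cv2.INTER_CUBIC))"
```

```text
tcp [475.7 334.9 110.6] closing 0.727 F [0.1 0.8 0.3] t 2.27 | shift [ 0.  -0.5 75.6] turn -0.2 q [ 0.55  0.48  1.55  0.    1.11 -0.18]
```

View pics/s1.png

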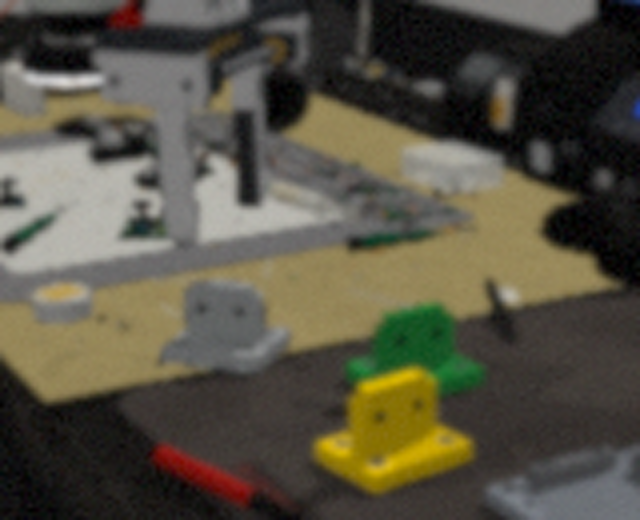

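The picture shows the open fingers, tips near (180,240) and (248,200), straddling the grey bracket at (225,325). I'll descend and grip.

Request:
arm_command:
  steps:
    - [1, 0, 0, 30, 0]
    - [1, 0, 0, 55, 0]
    - [1, 0, 0, 70, 0]
    - [1, 0, 0, 75, 0]
    - [1, 0, 0, 75, 0]
    - [0, 0, 0, 75, 0]
    - [0, 0, 0, 75, 0]
    - [0, 0, 0, 75, 0]
    - [0, 0, 0, 75, 0]
    - [0, 0, 0, 75, 0]
    - [0, 0, 0, 75, 0]
    - [0, 0, 0, 75, 0]
    - [0, 0, 0, 75, 0]
  force: 40

```text
clock: 3.95
eef_pos: [475.8, 334.7, 35.4]
eef_rot: [-3.142, 0.0, 2.298]
wrist_force: [0.8, -0.4, -0.0]
finger_gap: 17.7
finger_force: 0.0
```

Request:
arm_command:
  steps:
    - [0, 0, 0, 0, 0]
    - [0, 0, 0, 0, 0]
    - [0, 0, 0, 0, 0]
    - [0, 0, 0, 0, 0]

```text
clock: 4.45
eef_pos: [475.7, 334.6, 35.5]
eef_rot: [-3.141, 0.0, 2.298]
wrist_force: [-0.8, -1.4, 3.3]
finger_gap: 11.9
finger_force: 40.0
```

Request:
arm_command:
  steps:
    - [0, 0, 0, -10, 0]
    - [0, 0, 0, -35, 0]
    - [0, 0, 0, -70, 0]
    - [0, 0, 0, -70, 0]

```text
clock: 4.95
eef_pos: [476.9, 335.4, 108.2]
eef_rot: [3.137, 0.001, 2.298]
wrist_force: [0.3, 1.2, -2.0]
finger_gap: 11.9
finger_force: 40.0
```

```bash
python3 -c "
from h import *
P=place(np.array([[-28,60,0.]]),(569.2,-87.5,-.012))[0];print(P,monitor.read_state()['finger_gap'])
go(P[0],P[1],100,-.012)
top=imaging.camera('top');b=trace(top,'bracket');print([(np.round(r['rect']).tolist(),round(r['p'],2)) for r in b])
"
```

```text
[541.9219987  -27.16832801   0.        ] 11.857011912912734
tcp [476.9 335.4 108.2] closing 0.728 F [ 0.3  1.2 -2. ] t 4.95 | shift [-314.  -192.6    7.5] turn 42.4 q [ 0.55  0.49  1.55  0.    1.1  -0.18]
[([280.0, 213.0, 28.0, 30.0], 0.81), ([321.0, 244.0, 30.0, 34.0], 0.76), ([234.0, 239.0, 17.0, 19.0], 0.55)]
```

Request:
arm_command:
  steps:
    - [0, -30, -18, 0, 3]
    - [0, -75, -46, 0, 10]
    - [0, -125, -77, 0, 18]
    - [0, -175, -107, 0, 26]
    - [0, -225, -138, 0, 34]
    - [0, -270, -166, 0, 40]
    - [0, -300, -184, 0, 42.4]
    - [0, -314, -193, 0, 42.4]
    - [0, -314, -193, 0, 42.4]
    - [0, -314, -193, 0, 42.4]
    - [0, -314, -193, 0, 42.4]
    - [0, -314, -193, 0, 42.4]

```text
clock: 6.55
eef_pos: [540.5, -27.5, 105.5]
eef_rot: [3.141, -0.0, 1.56]
wrist_force: [0.1, 0.2, -2.1]
finger_gap: 11.9
finger_force: 40.0
```

```bash
python3 -c "
from h import *
P=place(np.array([[-28,60,0.]]),(569.2,-87.5,-.012))[0]
go(P[0],P[1],47.5,-.012)
c=imaging.camera('side');save('s2.png',cv2.resize(c['img'][120:290,260:440],None,fx=3.5,fy=3.5,interpolation=cv2.INTER_CUBIC))
m=pick(c,'bracket',(310,225))
L=trace(c,'bracket');print([(np.round(r['rect']).tolist(),round(r['p'],2)) for r in L])
"
```

```text
tcp [540.5 -27.5 105.5] closing -0.011 F [ 0.1  0.2 -2.1] t 6.55 | shift [ 0.3  1.4 58. ] turn 0.0 q [-0.12  0.41  1.67  0.    1.06 -0.11]
[([273.0, 188.0, 32.0, 21.0], 0.8), ([269.0, 206.0, 38.0, 31.0], 0.78), ([326.0, 197.0, 48.0, 32.0], 0.63)]
```

View pics/s2.png

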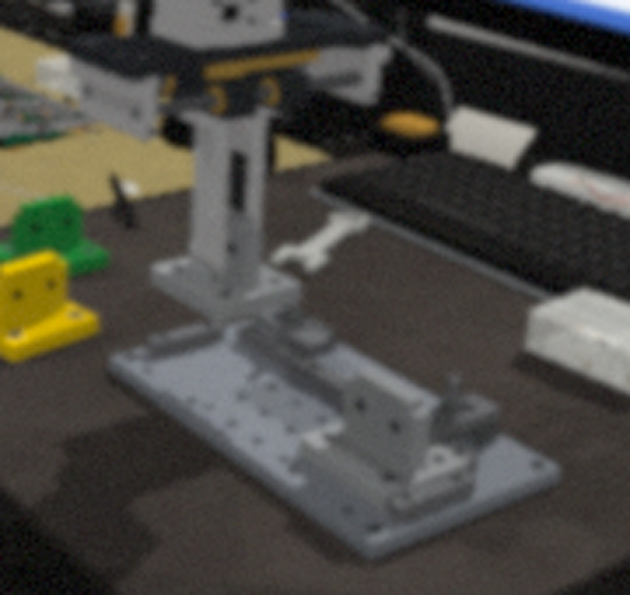

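The bracket hangs level in the grip, at about (225,285) in the crop, above the empty left station. It is clear of the strap clamp and the loaded station. I'll lower it to just above the plate.

Request:
arm_command:
  steps:
    - [0, 0, 0, 20, 0]
    - [0, 0, 0, 38, 0]
    - [0, 0, 0, 50, 0]
    - [0, 0, 0, 55, 0]
    - [0, 0, 0, 58, 0]
    - [0, 0, 0, 58, 0]
    - [0, 0, 0, 58, 0]

```text
clock: 7.58
eef_pos: [540.7, -28.2, 47.9]
eef_rot: [3.141, 0.0, 1.558]
wrist_force: [-0.9, 0.5, -1.5]
finger_gap: 11.8
finger_force: 40.0
```

Request:
arm_command:
  steps:
    - [0, 0, 0, 0.5, 0]
    - [0, 0, 0, 1, 0]
    - [0, 0, 0, 1.5, 0]
    - [0, 0, 0, 2, 0]
    - [0, 0, 0, 2, 0]
    - [0, 0, 0, 2, 0]

```text
clock: 8.32
eef_pos: [540.8, -28.2, 46.1]
eef_rot: [3.141, 0.0, 1.558]
wrist_force: [-2.8, -0.2, 6.9]
finger_gap: 11.8
finger_force: 40.0
```

Contact with the plate is about 9 N. Next I slide toward the corner, where tool x is fixture +y and tool y is fixture +x.

Request:
arm_command:
  steps:
    - [0, 0, 2, 0, 0]
    - [0, 0, 4, 0, 0]
    - [0, 0, 6, 0, 0]
    - [0, 0, 8, 0, 0]
    - [0, 0, 9, 0, 0]
    - [0, 0, 10, 0, 0]
    - [0, 0, 10, 0, 0]
    - [0, 0, 10, 0, 0]

```text
clock: 9.32
eef_pos: [550.9, -28.3, 46.2]
eef_rot: [3.14, -0.0, 1.558]
wrist_force: [-2.5, 0.6, 5.8]
finger_gap: 11.6
finger_force: 40.0
```

Request:
arm_command:
  steps:
    - [0, 2, 0, 0, 0]
    - [0, 4, 0, 0, 0]
    - [0, 6, 0, 0, 0]
    - [0, 7, 0, 0, 0]
    - [0, 8, 0, 0, 0]
    - [0, 8, 0, 0, 0]
    - [0, 8, 0, 0, 0]

```text
clock: 10.2
eef_pos: [551.2, -20.4, 46.2]
eef_rot: [3.14, 0.0, 1.558]
wrist_force: [-0.2, -1.1, 5.4]
finger_gap: 11.8
finger_force: 40.0
```

Request:
arm_command:
  steps:
    - [0, 0, 1, 0, 0]
    - [0, 0, 2, 0, 0]
    - [0, 0, 3, 0, 0]
    - [0, 0, 3.5, 0, 0]
    - [0, 0, 4, 0, 0]
    - [0, 0, 4, 0, 0]
    - [0, 0, 4, 0, 0]

```text
clock: 11.08
eef_pos: [554.7, -20.3, 46.2]
eef_rot: [3.141, -0.0, 1.558]
wrist_force: [-3.1, -1.0, 8.2]
finger_gap: 11.8
finger_force: 40.0
```

Request:
arm_command:
  steps:
    - [0, 1, 0, 0, 0]
    - [0, 2, 0, 0, 0]
    - [0, 3, 0, 0, 0]
    - [0, 4, 0, 0, 0]
    - [0, 5, 0, 0, 0]
    - [0, 5, 0, 0, 0]
    - [0, 5, 0, 0, 0]

```text
clock: 11.95
eef_pos: [554.9, -15.7, 46.2]
eef_rot: [3.141, 0.0, 1.558]
wrist_force: [-3.1, -3.0, 7.4]
finger_gap: 11.8
finger_force: 40.0
```

Request:
arm_command:
  steps:
    - [0, 0, 0.5, 0, 0]
    - [0, 0, 1, 0, 0]
    - [0, 0, 1.5, 0, 0]
    - [0, 0, 1.5, 0, 0]
    - [0, 0, 1.5, 0, 0]

```text
clock: 12.58
eef_pos: [555.1, -15.7, 46.2]
eef_rot: [-3.139, 0.0, 1.558]
wrist_force: [-14.6, -3.2, 16.3]
finger_gap: 11.5
finger_force: 40.0
```

Request:
arm_command:
  steps:
    - [0, 0.5, 0, 0, 0]
    - [0, 1, 0, 0, 0]
    - [0, 1.5, 0, 0, 0]
    - [0, 1.5, 0, 0, 0]
    - [0, 1.5, 0, 0, 0]

```text
clock: 13.2
eef_pos: [555.1, -14.9, 46.2]
eef_rot: [-3.139, 0.001, 1.558]
wrist_force: [-15.5, -8.3, 16.8]
finger_gap: 11.7
finger_force: 40.0
```

The rear fence is in contact at about 12 N. I'll press further toward the end fence with a firmer grip, to tell fence contact from friction.

Request:
arm_command:
  steps:
    - [0, 0.5, 0, 0, 0]
    - [0, 1, 0, 0, 0]
    - [0, 1.5, 0, 0, 0]
    - [0, 1.5, 0, 0, 0]
    - [0, 1.5, 0, 0, 0]
  force: 60

```text
clock: 13.82
eef_pos: [555.1, -14.7, 46.3]
eef_rot: [-3.139, 0.003, 1.558]
wrist_force: [-15.0, -19.0, 16.8]
finger_gap: 11.4
finger_force: 60.0
```

Both fences now resist firmly: y force rose 11 N for 0.2 mm of motion. One last look before handing in.

```bash
python3 - <<'E'
from h import *
p=place(np.array([[-16,72,0.]]),(569.2,-87.5,-.012))[0];p=(p[0],p[1],-.012);print(np.round(p,2))
V=[]
for n,(x0,y0) in(("side",(280,180)),("top",(335,175))):
    c=imaging.camera(n);o=cv2.resize(c["img"],None,fx=5,fy=5,interpolation=cv2.INTER_CUBIC)
    for bx in BR[:1]:
        cv2.polylines(o,[cv2.convexHull(((proj(c,place(bx,p,10))+.5)*5).astype(np.int32))],True,(255,0,0),1)
    V.append(o[y0*5:y0*5+400,x0*5:x0*5+400])
save("end.png",np.hstack(V))
s=monitor.read_state();print(s["wrist_force"],s["moment"],s["qd"])
E
```

```text
[ 5.5407e+02 -1.5310e+01 -1.0000e-02]
[-16.27290656 -19.51162686  17.27724971] [-3.34260522  3.11119804 -0.21083778] [-6.79702038e-04 -1.11389382e-03  3.12715708e-04 -4.59394815e-04
 -1.88304044e-05 -8.03881009e-04]
```

View pics/end.png

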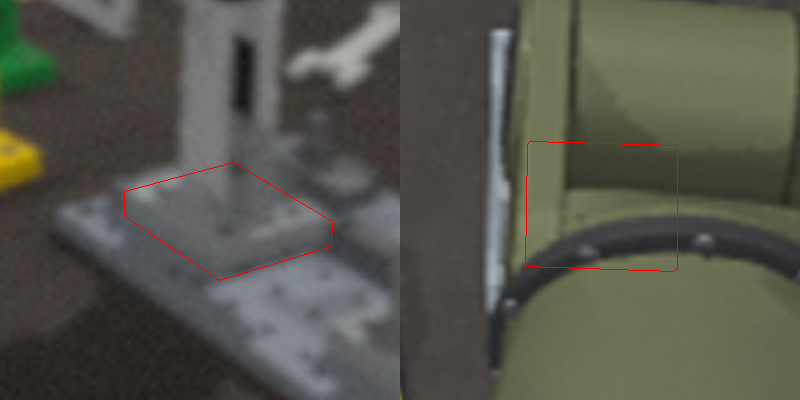

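The side half shows the bracket's base filling the nominal-seat outline, corners about (125,190), (233,163), (333,222) and (220,280), flat on the plate. In the top view the arm hides it. Forces are steady and the arm is at rest, so I'm handing in.

```bash
python3 -c "
from h import *
print(job.sign_off())"
```

```text
the job is handed in; nothing more can be done
None
```

I set the loose grey bracket in the empty left corner and handed the job in while still gripping it at 60 N. It looked flat there, pressing the rear and end fences with an estimated 12 N each; sign-off gave no verdict.

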